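# Tighten a drilling fixture with its ratchet clamping lever

## Robot

A 7-joint arm with a two-finger parallel gripper is mounted at the origin on the work surface. World frame = base frame: x ahead of the robot, y to its left, z up, the work surface at z = 0. Lengths are in m, angles in rad, forces in N, time in s.
With the tool pointing down it reaches from about 0.4 to 0.9 m from the base axis. Payload 5.5 kg.
Tool frame: the origin (TCP) lies on the centre line of the jaws, within the pads' length; the fingertips stand 25 mm ahead of it and the grasp point (between the pads) lies 6 mm ahead of it; z points along the fingers, y is the direction in which the jaws open and shut (so a half turn about z gives the same grasp; the last joint's range is limited). The gripper opens to 85 mm and grips with 20 to 120 N. Pads are 22 mm wide; open, the fingers measure 114 mm over their backs; the gripper's body (76 mm by 85 mm) begins 54 mm behind the grasp point. The pads swing forward as they close: fully open they stand 13 mm farther back than shut.
Start: joints at [-0.851, 0.501, -0.427, 1.55, 0.221, 1.138, -0.21], TCP at [0.287, 0.583, 0.256] pointing down, gripper open.
Joint ranges: [-2.88, 2.88], [-0.31, 2.03], [-1.54, 1.56], [0.2, 2.42], [-1.41, 4.55], [0.19, 2.02], [-2.57, 2.57]. Speed limits (rad/s): [2.57, 2.57, 3.14, 3.14, 3.14, 3.14, 3.14].

## Interface

Orientations are given as a unit quaternion [x, y, z, w].
In Python, from station import arm gives the robot as it stands. The module is installed in compiled form; this text tells all that it offers.
- The arm moves only by the shell command python3 -m inch 'ROWS'. ROWS is a JSON object of lists of equal length, an entry for each row: "dp": the shift along the tool's x, y, z in mm, a list of three; "turn": the turn about the tool's z in degrees; "claw": the gripper's target within -1 to 1 (shut at 1, half-way at 0, fully open at -1). In form: {"dp": [[dx, dy, dz], ...], "turn": [turn, ...], "claw": [claw, ...]}. A call has 1 to 20 rows; each row is the pose to reach, as a shift and turn from the pose commanded when the call began, along the tool's axes at that moment; what a row does not reach only later rows make up. A row lasts 1/8 s, in which the tool goes at most 62.5 mm and 10.7 degrees, less where a joint would pass 70% of its speed; a pose out of reach is approached as far as the arm can. A call with a gripper value outside its range is refused whole. The fingers move at their own pace and stop on an object; the grip force is fixed at half the most. Time passes only in rows, so rows that repeat a pose let the fingers close. It gives the time, the measured TCP pose, the force and the opening at its end, in the units of the state.
- arm.get_state(): the state, without advancing time (a new reading comes with each control period).
- arm.camera(name): name is "scene" or "top"; returns the picture (384x512x3 uint8, red, green, blue); there is no depth.
- arm.get_calibration(name): a dict with "K" (3x3 intrinsics, pixels), "pose" (4x4, takes a point from camera to world coordinates). Camera axes: x right, y down, z forward; pixel columns grow to the right and rows downward; lengths in m; the calibration is good to about 2 mm. A picture is of the moment at which its call begins. get_calibration takes no time and is no camera call.
- arm.sign_off(): hands the job in, once; it reports no verdict.
Trained networks look in the newest picture that a camera, given by its name, has taken for a name from the list of things; names that differ only in an ending like _2 or _b are one class to them, and where a whole thing is asked for, a point or a joint stands for the part that bears it (a point fixed in the world has none). Each returns a list of dicts, best first, with "confidence" (0 to 1); they miss things now and then, are a little off and sometimes report something else, mostly with a low value. They report only what shows in the picture. A call takes as long as a camera call. They do not tell look-alikes from the thing itself.
- arm.search_frame(target, camera): "extent" ([left, top, right, bottom] in pixels, round what is visible of it).
The state is a dict: "time": time; "joint_positions": joint angles; "joint_velocities": joint speeds; "effort": joint torques, N m; "ee_pos": TCP position; "tcp_rot": TCP orientation; "force": force on the tool from outside, world axes, zero at the start; "torque": the same for the moment, N m; "gripper_width": finger opening in m.
Only numpy, scipy, OpenCV 4.12 (cv2) and the standard library are available. Lean on these libraries where they do the work, as an engineer would, in place of code of your own. Each camera call takes 0.05 s, during which the arm holds its last target.

## Task

Clamp the metal plate that lies under the pad of the green drilling fixture. Turn the black clamping lever clockwise (seen from above) gently up to its stop pin, lift it off the serrations, swing it back, let it drop fully home between the teeth and turn it clockwise again, repeating if need be, until the pad bears firmly on the plate, without overtightening. Leave the lever seated and let go, and do not disturb the other things.

Things in the scene. Friction and masses are not known exactly. Their poses are not given: they have to be found in the camera images.
- jig: Green cast fixture bolted to the table. Origin on the table under the vertical screw axis; z up, x from that axis to the middle of the lever's swing. Base 215 x 190 x 20 mm (x -150 to +65 mm, y +-95 mm). Two columns at y = +-80 mm carry a bridge (x +-35 mm, y +-92 mm, 85 to 105 mm high) with the screw. Clear above the bridge but for crown, lever and pins.
- crown (a point): Centre of the steel serrated crown's top face, 115 mm high, on the screw axis. The crown (64 mm across) is fixed to the screw and turns with it. 15 upright teeth 6 mm tall, 4 mm wide, 24 deg apart, stand on it in a ring of 25 mm mean radius.
- stop_cw: Steel stop pin (12 mm across, from 105 to 155 mm high, 50 mm from the axis) at the clockwise end of the swing; origin at its foot on the bridge. The lever arm meets it, seated or lifted, when it points 0.90 rad from the fixture's x axis, towards the fixture's -y. Beyond 60 N on the pin it is rammed (about 30 N of extra push at the grip).
- stop_ccw: The like pin at the other, counter-clockwise end: the arm meets it 0.90 rad from the fixture's x axis towards +y.
- hub (a point): Centre of the top of the lever's hub, on the screw axis, 142 mm high when the lever is seated; x along the lever arm, z up. The hub (36 mm across) has three downward dogs 120 deg apart that sit 5 mm deep in the gaps between the crown's teeth, with +-0.07 rad play.
- knob (a point): Middle of the lever's upright black grip, 100 mm from the screw axis, 155 mm high when seated. A cylinder 20 mm across (126 to 176 mm high), head 28 mm across on top (to 184 mm). Starts within 0.3 rad of the fixture's x axis. Clockwise from above tightens; with the pad free that takes a push of 10 N here, square to the arm, while it moves, and leaves about 5 N when held still.
- arm (a point): On top of the lever's level arm, 50 mm from the screw axis. The arm, 12 mm wide and 12 mm tall (129 to 141 mm high when seated), joins hub and grip, so the grip is best held with one finger on each side of the arm (closing across the arm).
- lever: The whole black clamping lever (hub, arm, grip). Origin on the screw axis, 115 mm high when seated; x along the arm, z up. It lifts 12 mm straight up at most; a spring and its weight press it down, 6 N seated, 8 N fully raised. Its dogs are clear of the teeth above 5 mm; if they land on top of teeth it stays 5 mm up until turned a little, and then drops home.
- swivel (a joint): Angle of the lever relative to the screw, rad, positive clockwise seen from above; 0 at the start (seated), it stays within the +-0.07 rad play of a multiple of 24 deg (0.419 rad) while seated and goes negative when the lifted lever is swung back (counter-clockwise).
- pad: Sprung round rubber pad (40 N per mm), 32 mm across, on the screw's end under the bridge; origin amid its underside, 3 to 9 mm above the plate at the start. Goes down 5 mm per rad of clockwise turn till it touches. Firm from 50 N (0.25 rad past touching), marks the plate over 180 N (0.9 rad). Best 0.6 rad past: push at the grip 6 N above the free push (held still 3 N). The screw stays as left.
- plate_a: Loose bare aluminium plate 75 x 75 x 12 mm, origin in the middle of its underside; one of the two plates lies on the fixture's base under the pad, the other waits on the base behind it, on the robot's side; which is which varies.
- plate_b: Loose bare aluminium plate 75 x 75 x 10 mm, origin in the middle of its underside; see plate_a.
- goggles: Clear safety goggles lying on the table, 160 x 64 x 32 mm; leave alone.
- driver: Screwdriver lying on the table; leave alone.
- bit_box: Cardboard box 90 x 60 x 45 mm on the table; leave alone.
Not all that is in view belongs to the job. Leave any yellow look-alike of the plate_b alone. What is shaped like the plate_a but pink or purple is not meant.

How it is judged:
By the outcome, as a careful person would: the job done as asked, in the order asked, and still so for the second after the job is handed in, with the robot touching nothing.
It also fails if it takes over 72 s, if anything falls off the work surface, if the arm or the gripper's body presses on something with over 40 N, if the wrist force passes 120 N, or if a joint passes its speed limit or range.

## Working session

There is one attempt and no reset: what is moved stays moved. The work goes in short steps, Python scripts to look and compute and a shell command to move; the robot and the scene stay as the last step left them, time stands still between calls to the robot, and variables do not carry over. Pictures are saved under pics/ and viewed, and the job is handed in when it is done.

```bash
mkdir -p pics
python3 - <<'E'
from station import arm
import cv2,numpy as np
for n in ["scene","top"]:
    im=arm.camera(n); cv2.imwrite(f"pics/{n}0.png",im[:,:,::-1])
    c=arm.get_calibration(n); print(n,np.round(c["K"],1).tolist(),np.round(c["pose"],4).tolist())
    for t in ["jig","crown","hub","knob","stop_cw","arm","lever","plate_a"]:
        print(t,[(np.round(d["extent"]).tolist(),round(d["confidence"],2)) for d in arm.search_frame(t,n)[:3]])
s=arm.get_state(); print({k:np.round(v,3).tolist() for k,v in s.items()})
E
```

```text
scene [[387.6, 0.0, 252.9], [0.0, 387.6, 191.3], [0.0, 0.0, 1.0]] [[0.698, 0.4613, -0.5477, 1.2404], [0.7158, -0.4272, 0.5525, -0.738], [0.0209, -0.7777, -0.6283, 0.9437], [0.0, 0.0, 0.0, 1.0]]
jig [([200.0, 198.0, 272.0, 256.0], 0.69)]
crown [([198.0, 192.0, 277.0, 250.0], 0.61), ([232.0, 198.0, 254.0, 227.0], 0.33)]
hub [([234.0, 197.0, 258.0, 226.0], 0.58)]
knob [([235.0, 202.0, 256.0, 226.0], 0.86)]
stop_cw [([233.0, 206.0, 235.0, 219.0], 0.45)]
arm [([234.0, 199.0, 256.0, 226.0], 0.82), ([233.0, 196.0, 256.0, 227.0], 0.34)]
lever [([234.0, 196.0, 258.0, 228.0], 0.87), ([151.0, 269.0, 180.0, 307.0], 0.15)]
plate_a [([184.0, 250.0, 212.0, 275.0], 0.95), ([223.0, 270.0, 262.0, 296.0], 0.77), ([158.0, 197.0, 184.0, 214.0], 0.63)]
top [[422.4, 0.0, 252.8], [0.0, 422.4, 194.2], [0.0, 0.0, 1.0]] [[0.0013, -0.9977, 0.0676, 0.3883], [-1.0, -0.0007, 0.0095, -0.0019], [-0.0095, -0.0677, -0.9977, 1.3849], [0.0, 0.0, 0.0, 1.0]]
jig [([251.0, 130.0, 317.0, 223.0], 0.63)]
crown [([248.0, 130.0, 321.0, 226.0], 0.77)]
hub [([282.0, 132.0, 310.0, 176.0], 0.63)]
knob [([280.0, 130.0, 308.0, 181.0], 0.84)]
stop_cw []
arm [([279.0, 133.0, 304.0, 174.0], 0.67)]
lever [([280.0, 132.0, 302.0, 178.0], 0.79), ([265.0, 192.0, 292.0, 217.0], 0.2)]
plate_a [([307.0, 241.0, 329.0, 271.0], 0.91), ([266.0, 190.0, 291.0, 216.0], 0.88), ([318.0, 115.0, 344.0, 139.0], 0.84)]
{'time': 0.9, 'joint_positions': [-0.851, 0.501, -0.427, 1.55, 0.221, 1.138, -0.21], 'joint_velocities': [0.0, 0.0, 0.002, 0.0, 0.0, 0.0, -0.001], 'effort': [0.0, -56.935, -5.811, -28.135, 0.013, 0.002, 0.0], 'ee_pos': [0.287, 0.583, 0.256], 'tcp_rot': [0.226, 0.974, 0.0, 0.0], 'force': [0.255, 0.131, -0.065], 'torque': [0.018, -0.014, 0.041], 'gripper_width': 0.086}
```

Run:
```python
import cv2
a=cv2.imread("pics/top0.png"); cv2.imwrite("pics/t0c.png",cv2.resize(a[110:290,210:390],None,fx=3.3,fy=3.3,interpolation=cv2.INTER_CUBIC))
a=cv2.imread("pics/scene0.png"); cv2.imwrite("pics/s0c.png",cv2.resize(a[160:320,140:320],None,fx=3.7,fy=3.7,interpolation=cv2.INTER_CUBIC))
```

```text
(no output)
```

View pics/t0c.png

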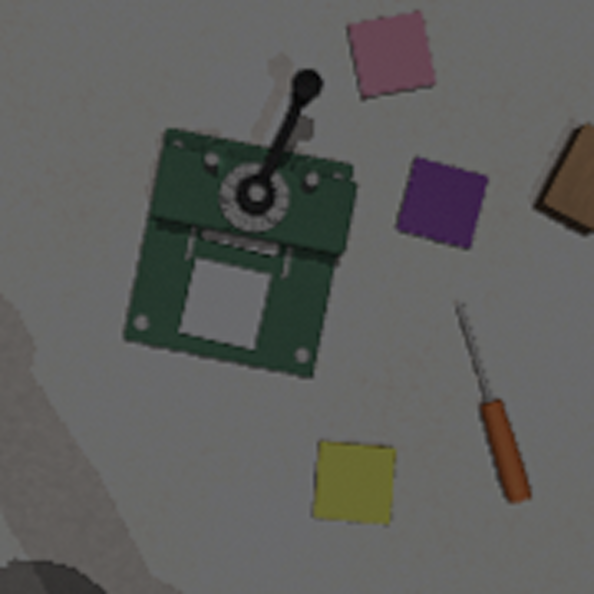

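View pics/s0c.png

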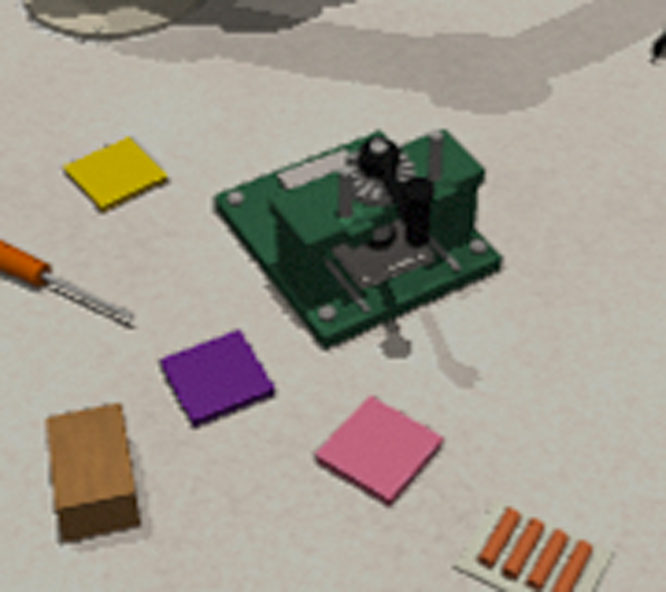

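View pics/top0.png

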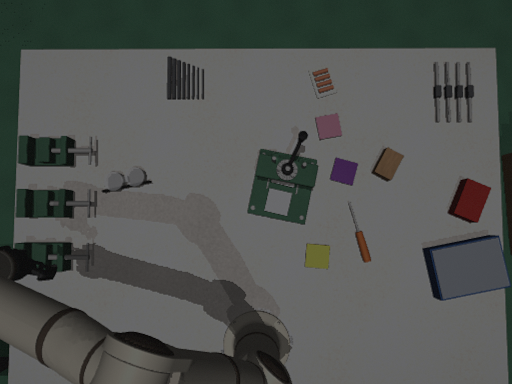

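```bash
cat > h.py <<'E'
from station import arm
import cv2,numpy as np
from scipy.optimize import least_squares
CAL={n:arm.get_calibration(n) for n in ["scene","top"]}
def proj(p,n):
    c=CAL[n];T=np.linalg.inv(np.array(c["pose"]));q=T[:3,:3]@np.asarray(p)+T[:3,3];u=np.array(c["K"])@q;return u[:2]/u[2]
def ray(px,n,z):
    c=CAL[n];P=np.array(c["pose"]);d=P[:3,:3]@np.linalg.inv(np.array(c["K"]))@np.array([*px,1]);return P[:3,3]+d*(z-P[2,3])/d[2]
E
python3 - <<'E'
from h import *
t=lambda a,b:(210+(a+.5)/3.3-.5,110+(b+.5)/3.3-.5)
s=lambda a,b:(140+(a+.5)/3.7-.5,160+(b+.5)/3.7-.5)
c,sn=np.cos(.9),np.sin(.9)
# pin xy: arm contacts; pin centre angle = .9+asin((6+6)/50)
pa=.9+np.arcsin(12/50)
px,py=.05*np.cos(pa),.05*np.sin(pa)
F=[("top",t(125,340),(-.15,.095,.02)),("top",t(313,377),(-.15,-.095,.02)),("top",t(211,160),(px,py,.155)),("top",t(311,180),(px,-py,.155)),
("top",t(256,195),(0,0,.142)),
("scene",s(346,178),(px,-py,.155)),("scene",s(436,135),(px,py,.155)),("scene",s(216,203),(-.15,-.095,.015)),("scene",s(327,345),(.065,-.095,.005)),("scene",s(500,264),(.065,.095,.01)),("scene",s(379,146),(0,0,.142))]
def J(v,p):
    C,S=np.cos(v[2]),np.sin(v[2]);return np.array([v[0]+C*p[0]-S*p[1],v[1]+S*p[0]+C*p[1],p[2]])
f=lambda v:np.concatenate([proj(J(v,p),n)-np.array(u) for n,u,p in F])
r=least_squares(f,[.45,-.07,-.15],loss="soft_l1")
print(r.x,np.round(f(r.x).reshape(-1,2),1).tolist())
k=ray(t(307,83),"top",.184);print(k)
d=k[:2]-r.x[:2];print(np.hypot(*d),np.arctan2(d[1],d[0]),np.arctan2(d[1],d[0])-r.x[2])
def g(a): 
  p=r.x[:2]+.1*np.array([np.cos(a),np.sin(a)])
  return [*p]
for a in (-.4,-.45,-.5): print(a,g(a),proj([*g(a),.184],"top"),proj([*g(a),.184],"scene"))
print(t(307,83),s(418,185))
E
```

```text
[ 0.55003524 -0.09094522 -0.18752872] [[-0.7, 0.2], [0.3, 0.1], [-0.3, -0.3], [-0.1, -0.7], [-0.3, -0.6], [-0.2, -1.9], [-0.2, -0.3], [-1.6, -0.8], [-0.6, 1.3], [0.6, -0.3], [-0.3, 1.2]]
[ 0.64102915 -0.13355357  0.184     ]
0.100475685919618 -0.4379306654814999 -0.2504019497004124
-0.4 [np.float64(0.6421413390410409), np.float64(-0.12988705370245202)] [301.40208119 134.42142543] [253.47276638 210.03723298]
-0.45 [np.float64(0.6400799498760201), np.float64(-0.13444177288270998)] [302.99344771 135.12926066] [251.87547505 210.39831683]
-0.5 [np.float64(0.6377934958297897), np.float64(-0.13888777333200725)] [304.54795459 135.91475772] [250.2477118 210.7059976]
(302.6818181818182, 134.8030303030303) (252.6081081081081, 209.63513513513513)
```

```bash
python3 -m inch '{"dp":[[-20,-15,0],[-60,-46,0],[-105,-81,0],[-150,-116,0],[-195,-150,0],[-240,-185,0],[-285,-220,0],[-330,-254,0],[-375,-289,0],[-420,-324,0],[-465,-358,0],[-510,-393,0],[-550,-424,0],[-590,-455,0],[-615,-474,0],[-628,-484,0],[-633,-488,0]],"turn":[0,0,0,0,0,0,0,0,0,0,0,0,0,0,0,0,0],"claw":[-1,-1,-1,-1,-1,-1,-1,-1,-1,-1,-1,-1,-1,-1,-1,-1,-1]}'
python3 -c "
from station import arm;s=arm.get_state();print(s['joint_positions'],s['ee_pos'],s['tcp_rot'],s['time'])"
```

```text
time: 3.02
ee_pos: [0.6396, -0.1339, 0.2561]
tcp_rot: [0.227, 0.974, 0.0, -0.0]
force: [0.8, 0.2, -1.0]
gripper_width: 0.0855
[ 0.24406186  0.47551778 -0.1091965   1.54963896  0.05500262  1.11999714
  1.23656423] [ 0.63955587 -0.13388873  0.25605086] [ 2.26575741e-01  9.73993490e-01  1.81501802e-04 -2.85564231e-04] 3.025
```

```bash
python3 -m inch '{"dp":[[-1,0,25],[-1,0,55],[-1,0,80],[-1,0,93],[-1,0,93],[-1,0,93]],"turn":[-1,-1,-1,-1,-1,-1],"claw":[-1,-1,-1,-1,-1,-1]}'
python3 - <<'E'
from h import *
for n in ["scene","top"]:
    im=arm.camera(n)[:,:,::-1]
    c=im[130:290,170:350] if n=="scene" else im[100:230,230:376]
    cv2.imwrite(f"pics/{n}1.png",cv2.resize(c,None,fx=3.7,fy=3.7,interpolation=cv2.INTER_CUBIC))
E
```

```text
time: 3.78
ee_pos: [0.6413, -0.1339, 0.1645]
tcp_rot: [0.218, 0.976, 0.0, 0.001]
force: [0.3, -0.3, 0.5]
gripper_width: 0.0851
```

View pics/scene1.png

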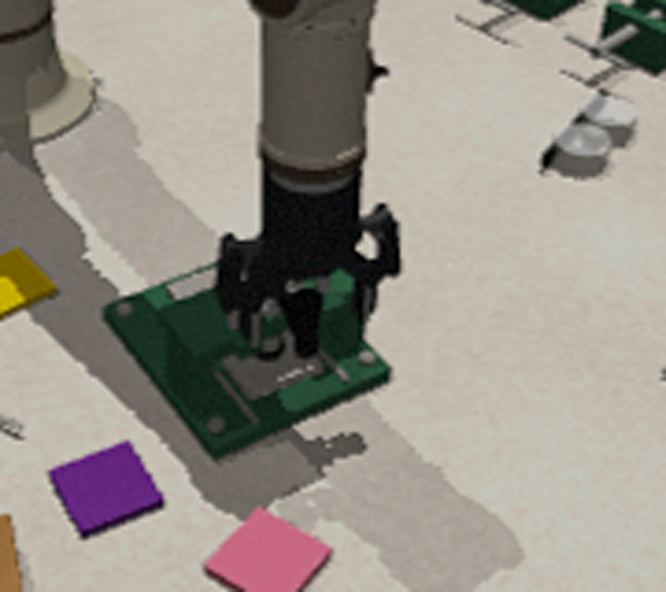

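View pics/top1.png

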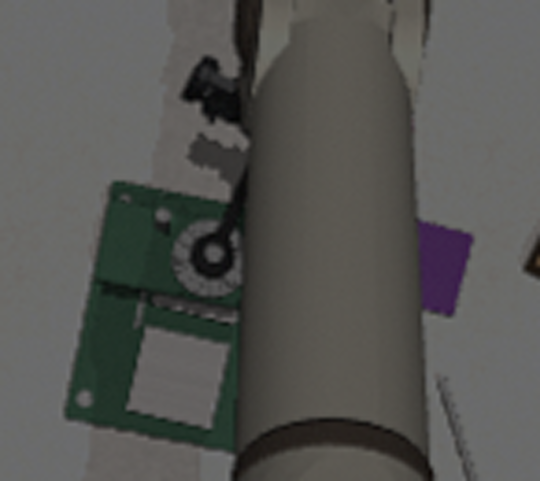

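```bash
python3 -m inch '{"dp":[[0,0,0],[0,0,0],[0,0,0],[0,0,0],[0,0,0],[0,0,0],[0,0,0],[0,0,0]],"turn":[0,0,0,0,0,0,0,0],"claw":[0,0.3,0.5,0.6,0.8,1,1,1]}'
python3 - <<'E'
from h import *
s=arm.get_state();print(s['ee_pos'],s['force'],s['torque'],s['gripper_width'])
for n in ["scene"]:
    im=arm.camera(n)[:,:,::-1]
    c=im[180:270,190:310]
    cv2.imwrite(f"pics/{n}2.png",cv2.resize(c,None,fx=6,fy=6,interpolation=cv2.INTER_CUBIC))
E
```

```text
time: 4.88
ee_pos: [0.6405, -0.1343, 0.1633]
tcp_rot: [0.218, 0.976, 0.0, 0.0]
force: [-0.2, -0.2, 0.0]
gripper_width: 0.0229
[ 0.64048529 -0.1342676   0.1632971 ] [-0.16590824 -0.1844633   0.02172033] [-0.09159174 -0.01904963  0.07142194] 0.02286184574524421
```

View pics/scene2.png

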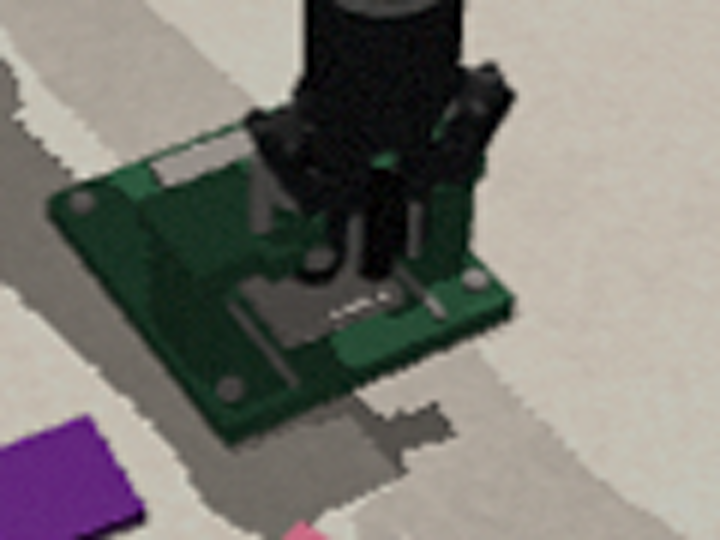

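```bash
cat > st.py <<'E'
from h import *
s=arm.get_state();p=s['ee_pos'];q=s['tcp_rot']
C=np.array([.5500,-.0909]);d=p[:2]-C;a=np.arctan2(d[1],d[0])
psi=2*np.arctan2(q[1],q[0]);ap=psi-np.pi
f=np.array(s['force']);er=np.array([np.cos(a),np.sin(a)]);ec=np.array([er[1],-er[0]])
print("t",round(s['time'],2),"z",round(p[2],4),"r",round(np.hypot(*d),4),"arm rel jig",round(a+.1875,3),"tool rel",round(ap+.1875,3),"F rad,cw,z",np.round([f[:2]@er,f[:2]@ec,f[2]],1),"w",round(s['gripper_width'],4),"q7",round(s['joint_positions'][6],2),"v",np.round(np.abs(s['joint_velocities']).max(),3))
E
python3 -m inch '{"dp":[[0,0,0],[0.1,-5.2,0],[0.5,-10.5,0],[1.2,-15.6,0],[2.2,-20.8,0],[3.4,-25.9,0],[4.9,-30.9,0],[6.6,-35.8,0],[8.6,-40.7,0],[10.9,-45.4,0]],"turn":[0,3,6,9,12,15,18,21,24,27],"claw":[1,1,1,1,1,1,1,1,1,1]}'
python3 st.py
```

```text
time: 6.18
ee_pos: [0.6127, -0.1695, 0.1637]
tcp_rot: [0.439, 0.898, 0.001, 0.001]
force: [3.8, 1.2, -1.3]
gripper_width: 0.023
t 6.17 z 0.1637 r 0.1006 arm rel jig -0.71 tool rel -0.722 F rad,cw,z [ 1.4 -3.7 -1.3] w 0.023 q7 0.89 v 0.316
```

```bash
python3 -m inch '{"dp":[[0.1,-3.5,0],[0.2,-7,0],[0.5,-10.5,0]],"turn":[2,4,6],"claw":[1,1,1]}'; python3 st.py;  python3 -m inch '{"dp":[[0,-1.7,0],[0.1,-3.5,0]],"turn":[1,2],"claw":[1,1]}'; python3 st.py;python3 -m inch '{"dp":[[0,0,0],[0,0,0]],"turn":[0,0],"claw":[1,1]}'; python3 st.py
```

```text
time: 6.55
ee_pos: [0.6036, -0.1762, 0.1637]
tcp_rot: [0.487, 0.874, 0.001, 0.001]
force: [5.6, 1.1, -0.8]
gripper_width: 0.0227
t 6.55 z 0.1637 r 0.1007 arm rel jig -0.822 tool rel -0.829 F rad,cw,z [ 2.  -5.4 -0.8] w 0.0227 q7 0.81 v 0.212
time: 6.8
ee_pos: [0.6005, -0.1781, 0.1637]
tcp_rot: [0.501, 0.865, 0.001, 0.001]
force: [4.8, 0.8, -1.2]
gripper_width: 0.0226
t 6.8 z 0.1637 r 0.1008 arm rel jig -0.858 tool rel -0.863 F rad,cw,z [ 1.7 -4.6 -1.2] w 0.0226 q7 0.79 v 0.106
time: 7.05
ee_pos: [0.6005, -0.1782, 0.1637]
tcp_rot: [0.501, 0.865, 0.001, 0.001]
force: [4.4, 1.1, 0.1]
gripper_width: 0.0233
t 7.05 z 0.1637 r 0.1008 arm rel jig -0.859 tool rel -0.863 F rad,cw,z [ 1.2 -4.4  0.1] w 0.0233 q7 0.79 v 0.002
```

```bash
python3 -m inch '{"dp":[[0,-1.7,0]],"turn":[1],"claw":[1]}'; python3 st.py;  python3 -m inch '{"dp":[[0,-1,0]],"turn":[0.6],"claw":[1]}'; python3 st.py;python3 -m inch '{"dp":[[0,-1,0]],"turn":[0.6],"claw":[1]}'; python3 st.py
```

```text
time: 7.18
ee_pos: [0.5991, -0.179, 0.1637]
tcp_rot: [0.509, 0.861, 0.001, 0.001]
force: [4.6, 1.6, -0.8]
gripper_width: 0.0227
t 7.17 z 0.1637 r 0.1008 arm rel jig -0.875 tool rel -0.88 F rad,cw,z [ 0.9 -4.7 -0.8] w 0.0227 q7 0.77 v 0.11
time: 7.3
ee_pos: [0.5982, -0.1795, 0.1637]
tcp_rot: [0.513, 0.858, 0.001, 0.001]
force: [5.0, 1.9, -0.3]
gripper_width: 0.0226
t 7.3 z 0.1637 r 0.1009 arm rel jig -0.885 tool rel -0.891 F rad,cw,z [ 0.7 -5.3 -0.3] w 0.0226 q7 0.76 v 0.062
time: 7.42
ee_pos: [0.5973, -0.18, 0.1636]
tcp_rot: [0.518, 0.855, 0.0, 0.001]
force: [4.7, 1.1, 0.1]
gripper_width: 0.0226
t 7.42 z 0.1636 r 0.1008 arm rel jig -0.896 tool rel -0.901 F rad,cw,z [ 1.2 -4.7  0.1] w 0.0226 q7 0.76 v 0.065
```

```bash
python3 -m inch '{"dp":[[0,-1,0]],"turn":[0.6],"claw":[1]}'; python3 st.py;  python3 -m inch '{"dp":[[0,-0.8,0]],"turn":[0.3],"claw":[1]}'; python3 st.py
```

```text
time: 7.55
ee_pos: [0.5963, -0.1805, 0.1636]
tcp_rot: [0.522, 0.853, 0.0, 0.001]
force: [4.7, 1.5, -0.7]
gripper_width: 0.0225
t 7.55 z 0.1636 r 0.1009 arm rel jig -0.906 tool rel -0.912 F rad,cw,z [ 0.8 -4.8 -0.7] w 0.0225 q7 0.75 v 0.065
time: 7.68
ee_pos: [0.5958, -0.1808, 0.1637]
tcp_rot: [0.525, 0.851, 0.001, 0.001]
force: [5.4, 0.3, -0.3]
gripper_width: 0.0227
t 7.67 z 0.1637 r 0.1009 arm rel jig -0.912 tool rel -0.917 F rad,cw,z [ 2.1 -4.9 -0.3] w 0.0227 q7 0.74 v 0.029
```

```bash
python3 -m inch '{"dp":[[0,-0.8,0]],"turn":[0.4],"claw":[1]}'; python3 st.py;  python3 -m inch '{"dp":[[0,-0.8,0]],"turn":[0.4],"claw":[1]}'; python3 st.py;  python3 -m inch '{"dp":[[0,0,0]],"turn":[0],"claw":[1]}'; python3 st.py
```

```text
time: 7.8
ee_pos: [0.5951, -0.1811, 0.1637]
tcp_rot: [0.528, 0.85, 0.001, 0.001]
force: [5.7, 1.7, -0.4]
gripper_width: 0.0231
t 7.8 z 0.1637 r 0.1009 arm rel jig -0.919 tool rel -0.924 F rad,cw,z [ 1.  -5.8 -0.4] w 0.0231 q7 0.74 v 0.041
time: 7.92
ee_pos: [0.5945, -0.1814, 0.1637]
tcp_rot: [0.531, 0.848, 0.001, 0.001]
force: [5.5, 1.4, -1.3]
gripper_width: 0.0228
t 7.92 z 0.1637 r 0.1008 arm rel jig -0.927 tool rel -0.931 F rad,cw,z [ 1.2 -5.5 -1.3] w 0.0228 q7 0.73 v 0.042
time: 8.05
ee_pos: [0.5945, -0.1814, 0.1637]
tcp_rot: [0.53, 0.848, 0.001, 0.001]
force: [4.9, 2.0, -0.7]
gripper_width: 0.0228
t 8.05 z 0.1637 r 0.1008 arm rel jig -0.927 tool rel -0.931 F rad,cw,z [ 0.3 -5.3 -0.7] w 0.0228 q7 0.73 v 0.002
```

```bash
python3 -m inch '{"dp":[[0,-1,0]],"turn":[0.6],"claw":[1]}'; python3 st.py;  python3 -m inch '{"dp":[[0,-1,0]],"turn":[0.6],"claw":[1]}'; python3 st.py;  python3 -c "
from h import *
im=arm.camera('top')[:,:,::-1];cv2.imwrite('pics/t3.png',cv2.resize(im[110:220,230:350],None,fx=6,fy=5.4,interpolation=cv2.INTER_CUBIC))
im=arm.camera('scene')[:,:,::-1];cv2.imwrite('pics/s3.png',cv2.resize(im[180:270,190:310],None,fx=6,fy=6,interpolation=cv2.INTER_CUBIC))"
```

```text
time: 8.18
ee_pos: [0.594, -0.1817, 0.1638]
tcp_rot: [0.535, 0.845, 0.001, 0.001]
force: [7.5, 2.4, -0.8]
gripper_width: 0.0227
t 8.18 z 0.1638 r 0.1009 arm rel jig -0.932 tool rel -0.941 F rad,cw,z [ 1.1 -7.8 -0.8] w 0.0227 q7 0.73 v 0.066
time: 8.3
ee_pos: [0.5938, -0.1817, 0.1638]
tcp_rot: [0.539, 0.842, 0.001, 0.002]
force: [11.2, 2.3, -2.4]
gripper_width: 0.0225
t 8.3 z 0.1638 r 0.1008 arm rel jig -0.934 tool rel -0.95 F rad,cw,z [  2.8 -11.1  -2.4] w 0.0225 q7 0.72 v 0.064
```

View pics/t3.png

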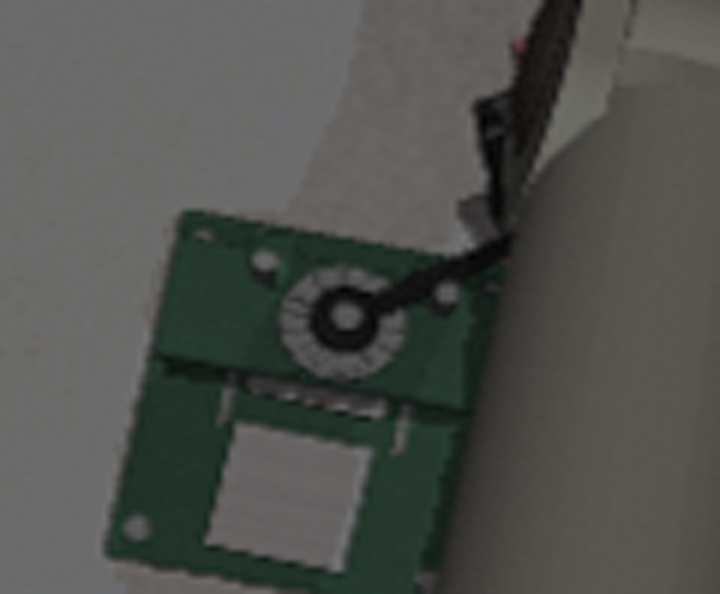

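View pics/s3.png

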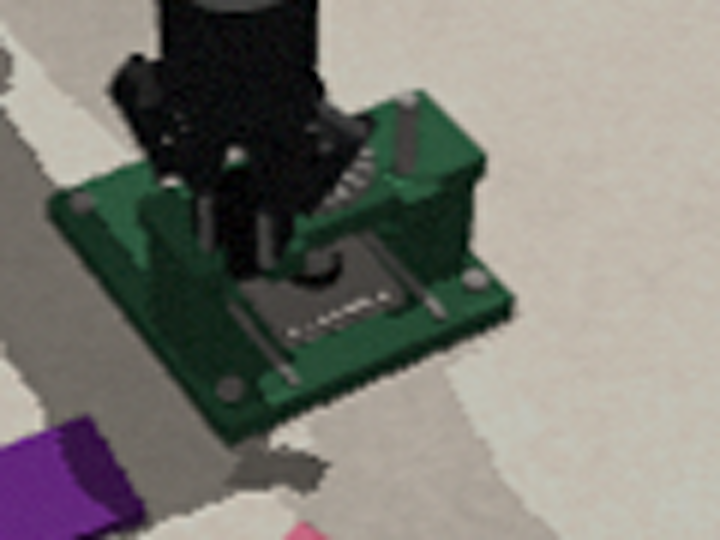

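```bash
python3 -m inch '{"dp":[[0,3,0],[0.2,6,0],[0.4,8.5,0],[0.4,8.5,0]],"turn":[-2,-4,-5.5,-5.5],"claw":[1,1,1,1]}'; python3 st.py;  python3 -m inch '{"dp":[[0,0,-3],[0,0,-6],[0,0,-9],[0,0,-9],[0,0,-9]],"turn":[0,0,0,0,0],"claw":[1,1,1,1,1]}'; python3 st.py
```

```text
time: 8.9
ee_pos: [0.5991, -0.1792, 0.1633]
tcp_rot: [0.499, 0.867, -0.0, 0.0]
force: [3.2, -0.2, 0.6]
gripper_width: 0.0228
t 8.9 z 0.1633 r 0.101 arm rel jig -0.876 tool rel -0.856 F rad,cw,z [ 1.7 -2.7  0.6] w 0.0228 q7 0.79 v 0.012
time: 9.52
ee_pos: [0.5982, -0.1781, 0.1716]
tcp_rot: [0.498, 0.867, -0.0, -0.001]
force: [0.2, 3.8, -7.2]
gripper_width: 0.0226
t 9.53 z 0.1716 r 0.0996 arm rel jig -0.878 tool rel -0.855 F rad,cw,z [-3.2 -2.  -7.2] w 0.0226 q7 0.79 v 0.002
```

```bash
cat > arc.py <<'E'
import sys,numpy as np
# arc.py delta(tool-arm, rad) end_deg n turn_end : CCW positive
d,e,n,te=map(float,sys.argv[1:5]);n=int(n);r=100
for i in range(1,n+1):
    th=np.radians(e*i/n);
    print([round(-r*(np.cos(th-d)-np.cos(d)),1),round(r*(np.sin(th-d)+np.sin(d)),1)],round(-te*i/n,1))
E
python3 arc.py .023 96 16 95
```

```text
[np.float64(0.3), np.float64(10.5)] -5.9
[np.float64(1.7), np.float64(20.8)] -11.9
[np.float64(4.2), np.float64(31.0)] -17.8
[np.float64(7.7), np.float64(40.9)] -23.8
[np.float64(12.2), np.float64(50.3)] -29.7
[np.float64(17.7), np.float64(59.2)] -35.6
[np.float64(24.1), np.float64(67.5)] -41.6
[np.float64(31.4), np.float64(75.1)] -47.5
[np.float64(39.3), np.float64(81.8)] -53.4
[np.float64(48.0), np.float64(87.7)] -59.4
[np.float64(57.2), np.float64(92.7)] -65.3
[np.float64(66.9), np.float64(96.7)] -71.2
[np.float64(76.9), np.float64(99.6)] -77.2
[np.float64(87.2), np.float64(101.5)] -83.1
[np.float64(97.7), np.float64(102.3)] -89.1
[np.float64(108.1), np.float64(102.0)] -95.0
```

```bash
python3 -m inch '{"dp":[[0,4,0],[0.3,10.5,0],[1.7,20.8,0],[4.2,31,0],[7.7,40.9,0],[12.2,50.3,0],[17.7,59.2,0],[24.1,67.5,0],[31.4,75.1,0],[31.4,75.1,0]],"turn":[-2.5,-6,-12,-18,-24,-30,-36,-42,-48,-48],"claw":[1,1,1,1,1,1,1,1,1,1]}'; python3 st.py
```

```text
time: 10.78
ee_pos: [0.6467, -0.1126, 0.1711]
tcp_rot: [0.101, 0.995, 0.0, -0.002]
force: [-3.8, 4.5, -6.7]
gripper_width: 0.0226
t 10.78 z 0.1711 r 0.0991 arm rel jig -0.033 tool rel -0.014 F rad,cw,z [-4.7 -3.5 -6.7] w 0.0226 q7 1.42 v 0.036
```

```bash
python3 arc.py .019 47.6 8 46.6
```

```text
[np.float64(0.3), np.float64(10.4)] -5.8
[np.float64(1.8), np.float64(20.7)] -11.7
[np.float64(4.2), np.float64(30.7)] -17.5
[np.float64(7.7), np.float64(40.5)] -23.3
[np.float64(12.2), np.float64(49.9)] -29.1
[np.float64(17.7), np.float64(58.7)] -35.0
[np.float64(24.0), np.float64(66.9)] -40.8
[np.float64(31.2), np.float64(74.5)] -46.6
```

```bash
python3 -m inch '{"dp":[[0.5,4,0],[1,10.4,0],[2.5,20.7,0],[5,30.7,0],[8.5,40.5,0],[13,49.5,0],[18.5,58,0],[24.5,66,0],[29,71,0],[29,71,0]],"turn":[-2.5,-6,-12,-17.5,-23,-29,-35,-40.5,-43.5,-43.5],"claw":[1,1,1,1,1,1,1,1,1,1]}'; python3 st.py
```

```text
time: 12.02
ee_pos: [0.6338, -0.0397, 0.172]
tcp_rot: [-0.273, 0.962, -0.001, -0.001]
force: [-2.3, 1.0, -6.7]
gripper_width: 0.0224
t 12.03 z 0.172 r 0.0982 arm rel jig 0.736 tool rel 0.74 F rad,cw,z [-1.4 -2.  -6.7] w 0.0224 q7 1.97 v 0.02
```

Run:
```python
import numpy as np
from scipy.optimize import least_squares
P=np.array([[.6405,-.1343],[.6127,-.1695],[.6036,-.1762],[.5938,-.1817],[.5982,-.1781],[.6467,-.1126],[.6338,-.0397]])
r=least_squares(lambda c:np.hypot(*(P-c).T)-.1,[.55,-.09])
print(r.x,r.fun); d=P-r.x;a=np.arctan2(d[:,1],d[:,0]);print(a, a-a[3]-.9)
```

```text
[ 0.54901958 -0.09215483] [ 0.0007218   0.00018718  0.00021283  0.00011804 -0.00097836 -0.00020286
 -0.00030432]
[-0.4317176  -0.88199217 -0.99483059 -1.10707874 -1.05104615 -0.20632811
  0.55406628] [-2.24638854e-01 -6.74913422e-01 -7.87751847e-01 -9.00000000e-01
 -8.43967409e-01  7.50636732e-04  7.61145026e-01]
```

```bash
sed -i 's/\[.5500,-.0909\]/[.5490,-.09215]/; s/+\.1875/+.207/g' st.py; python3 -m inch '{"dp":[[0.1,4,0],[0.3,8,0],[0.3,8,0]],"turn":[-2.3,-4.6,-4.6],"claw":[1,1,1]}'; python3 st.py
```

```text
time: 12.4
ee_pos: [0.6294, -0.0325, 0.1721]
tcp_rot: [-0.312, 0.95, -0.0, -0.001]
force: [-4.0, -2.0, -7.4]
gripper_width: 0.023
t 12.4 z 0.1721 r 0.1001 arm rel jig 0.846 tool rel 0.842 F rad,cw,z [-4.4 -0.8 -7.4] w 0.023 q7 2.03 v 0.019
```

```bash
python3 -m inch '{"dp":[[0.5,0,3],[0.5,0,6],[0.5,0,9],[0.5,0,9],[0.5,0,9]],"turn":[0,0,0,0,0],"claw":[1,1,1,1,1]}'; python3 st.py
```

```text
time: 13.02
ee_pos: [0.6301, -0.032, 0.1639]
tcp_rot: [-0.312, 0.95, -0.0, 0.001]
force: [-2.0, -1.8, -2.1]
gripper_width: 0.0225
t 13.03 z 0.1639 r 0.101 arm rel jig 0.845 tool rel 0.841 F rad,cw,z [-2.7  0.3 -2.1] w 0.0225 q7 2.03 v 0.002
```

```bash
python3 -m inch '{"dp":[[0,0,1],[0,0,1]],"turn":[0,0],"claw":[1,1]}'; python3 st.py; python3 arc.py 0 -30 6 -30
```

```text
time: 13.28
ee_pos: [0.6305, -0.0316, 0.1632]
tcp_rot: [-0.312, 0.95, -0.0, 0.001]
force: [-0.9, -0.4, -0.2]
gripper_width: 0.0228
t 13.28 z 0.1632 r 0.1015 arm rel jig 0.846 tool rel 0.841 F rad,cw,z [-0.9 -0.2 -0.2] w 0.0228 q7 2.03 v 0.002
[np.float64(0.4), np.float64(-8.7)] 5.0
[np.float64(1.5), np.float64(-17.4)] 10.0
[np.float64(3.4), np.float64(-25.9)] 15.0
[np.float64(6.0), np.float64(-34.2)] 20.0
[np.float64(9.4), np.float64(-42.3)] 25.0
[np.float64(13.4), np.float64(-50.0)] 30.0
```

```bash
cat > av.py <<'E'
from h import *
C=np.array([.5490,-.09215]);L=[]
for i in range(6):
    im=arm.camera('scene');s=arm.get_state();p=s['ee_pos'];d=p[:2]-C;a=np.arctan2(d[1],d[0]);f=np.array(s['force']);er=np.array([np.cos(a),np.sin(a)]);ec=np.array([er[1],-er[0]])
    L.append([f[:2]@er,f[:2]@ec,f[2]])
q=s['tcp_rot']
cv2.imwrite(f"pics/s_{s['time']:.2f}.png",cv2.resize(im[180:270,190:310,::-1],None,fx=6,fy=6,interpolation=cv2.INTER_CUBIC))
print("AV t",round(s['time'],2),"z",round(p[2],4),"r",round(np.hypot(*d),4),"arm",round(a+.207,3),"tool",round(2*np.arctan2(q[1],q[0])-np.pi+.207,3),"F",np.round(np.mean(L,0),2),"sd",np.round(np.std(L,0),2))
E
python3 -m inch '{"dp":[[0.1,-5,0],[1,-13,0],[2.5,-20,0],[4.5,-27,0],[7,-34.2,0],[7,-34.2,0]],"turn":[3,7.5,11.5,15.5,20,20],"claw":[1,1,1,1,1,1]}'; python3 av.py
```

```text
time: 14.02
ee_pos: [0.6455, -0.0615, 0.1633]
tcp_rot: [-0.143, 0.99, 0.001, 0.002]
force: [0.4, 4.5, 2.0]
gripper_width: 0.0229
AV t 14.32 z 0.1633 r 0.1012 arm 0.514 tool 0.495 F [ 3.19 -4.75  2.28] sd [0.29 0.41 0.51]
```

```bash
python3 -m inch '{"dp":[[0.4,-8.7,0],[1.3,-17.4,0],[2.3,-23,0],[2.3,-23,0]],"turn":[4.5,9.5,12.5,12.5],"claw":[1,1,1,1]}'; python3 av.py; python3 -m inch '{"dp":[[0.4,-8.7,0],[1.5,-17.4,0],[2.5,-23,0],[2.5,-23,0]],"turn":[5,10,13,13],"claw":[1,1,1,1]}'; python3 av.py
```

```text
time: 14.82
ee_pos: [0.6498, -0.0836, 0.1632]
tcp_rot: [-0.035, 0.999, 0.001, 0.002]
force: [2.1, 6.0, 2.7]
gripper_width: 0.0232
AV t 15.12 z 0.1632 r 0.1011 arm 0.293 tool 0.277 F [ 2.63 -5.87  1.88] sd [0.37 0.8  0.36]
time: 15.62
ee_pos: [0.649, -0.1063, 0.1632]
tcp_rot: [0.078, 0.997, 0.002, 0.002]
force: [3.6, 6.8, 2.0]
gripper_width: 0.0227
AV t 15.93 z 0.1632 r 0.101 arm 0.067 tool 0.051 F [ 1.73 -7.38  1.49] sd [0.56 0.75 0.53]
```

```bash
python3 -m inch '{"dp":[[0.1,-4,0],[0.3,-7,0],[0.3,-7,0],[0.3,-7,0]],"turn":[2.5,4,4,4],"claw":[1,1,1,1]}'; python3 av.py; python3 av.py
```

```text
time: 16.42
ee_pos: [0.6478, -0.1127, 0.1632]
tcp_rot: [0.112, 0.994, 0.002, 0.002]
force: [2.9, 7.0, 1.5]
gripper_width: 0.0223
AV t 16.73 z 0.1632 r 0.101 arm 0.002 tool -0.018 F [ 1.49 -7.89  1.49] sd [0.4  0.37 0.3 ]
AV t 17.02 z 0.1632 r 0.101 arm 0.002 tool -0.018 F [ 2.02 -7.43  1.09] sd [0.46 0.2  0.64]
```

```bash
cd pics; python3 -c "
import cv2,glob,numpy as np
f=['s_14.32.png','s_15.12.png','s_15.93.png',sorted(glob.glob('s_1[67]*'))[-1]]
print(f)
I=[cv2.imread(x)[180:440,180:460] for x in f]
cv2.imwrite('cmp.png',np.vstack([np.hstack(I[:2]),np.hstack(I[2:])]))"
```

```text
['s_14.32.png', 's_15.12.png', 's_15.93.png', 's_17.02.png']
```

View pics/cmp.png

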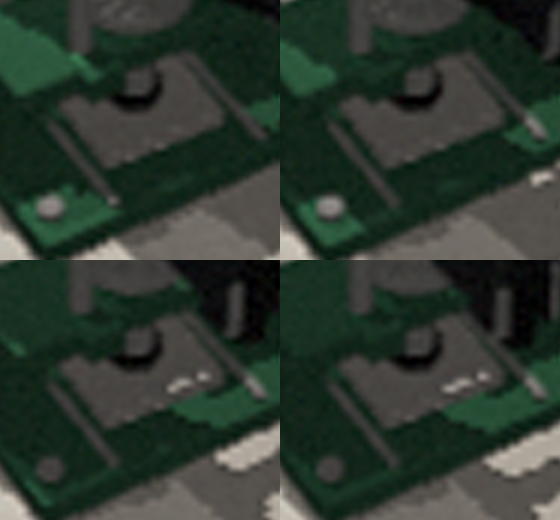

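```bash
python3 -m inch '{"dp":[[0,1,-0.3],[0,1.5,-0.3],[0,1.5,-0.3],[0,1.5,-0.3],[0,1.5,-0.3],[0,1.5,-0.3],[0,1.5,-0.3],[0,1.5,-0.3]],"turn":[0,0,0,0,0,0,0,0],"claw":[1,1,0.5,0,-0.5,-1,-1,-1]}'; python3 av.py
```

```text
time: 18.02
ee_pos: [0.6471, -0.1151, 0.1633]
tcp_rot: [0.115, 0.993, 0.0, 0.001]
force: [-0.2, 0.6, -0.5]
gripper_width: 0.0853
AV t 18.32 z 0.1627 r 0.1001 arm -0.023 tool -0.023 F [-0.16 -0.03  0.14] sd [0.32 0.52 0.48]
```

Run:
```python
from h import *
im=arm.camera("scene")[:,:,::-1];cv2.imwrite("pics/s5.png",cv2.resize(im[160:280,180:320],None,fx=5,fy=5,interpolation=cv2.INTER_CUBIC))
```

View pics/s5.png

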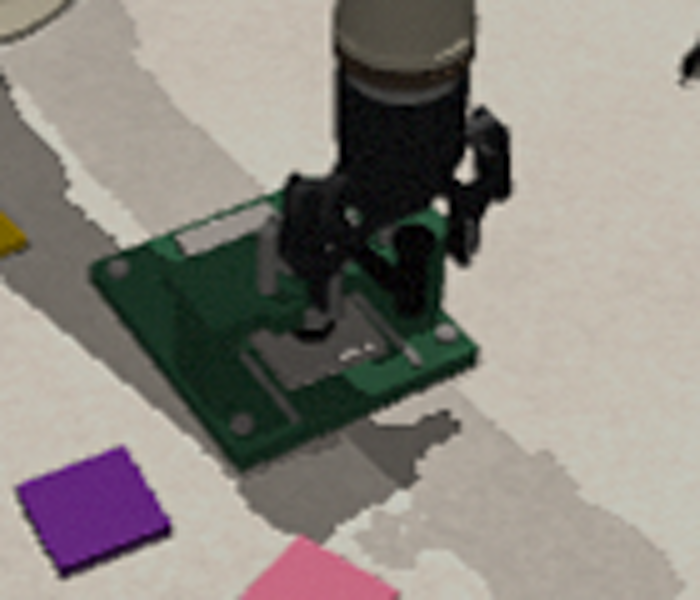

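```bash
python3 -m inch '{"dp":[[0,0,-10],[0,0,-30],[0,0,-60],[0,0,-90],[0,0,-115],[30,0,-130],[70,0,-130],[110,0,-130],[150,0,-130],[180,0,-130],[180,0,-130],[180,0,-130]],"turn":[0,0,0,0,0,0,0,0,0,0,0,0],"claw":[-1,-1,-1,-1,-1,-1,-1,-1,-1,-1,-1,-1]}'; python3 st.py
python3 - <<'E'
from h import *
im=arm.camera("scene")[:,:,::-1];cv2.imwrite("pics/s6.png",cv2.resize(im[160:280,180:320],None,fx=5,fy=5,interpolation=cv2.INTER_CUBIC))
im=arm.camera("top")[:,:,::-1];cv2.imwrite("pics/t6.png",cv2.resize(im[100:260,220:400],None,fx=4,fy=3.75,interpolation=cv2.INTER_CUBIC))
for n in ("scene","top"): print(arm.search_frame("knob",n)[:1])
for a in (0.,.05): 
  w=a-.207;print(proj([.549+.1*np.cos(w),-.09215+.1*np.sin(w),.155],"scene"))
E
```

```text
time: 19.88
ee_pos: [0.4721, -0.0742, 0.2941]
tcp_rot: [0.115, 0.993, -0.0, 0.002]
force: [0.7, 0.3, -0.0]
gripper_width: 0.0854
t 19.88 z 0.2941 r 0.0789 arm rel jig 3.119 tool rel -0.023 F rad,cw,z [-0.6  0.4 -0. ] w 0.0854 q7 1.41 v 0.024
[{'extent': [236.5, 201.2, 265.0, 223.8], 'confidence': 0.6}]
[{'extent': [287.3, 124.7, 296.0, 150.6], 'confidence': 0.55}]
[258.44193553 215.41380637]
[259.80825518 214.80975612]
```

View pics/s6.png

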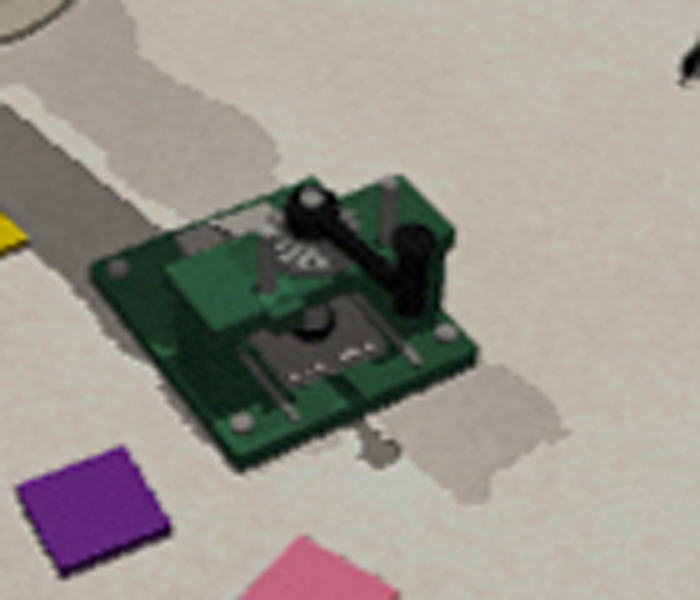

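View pics/t6.png

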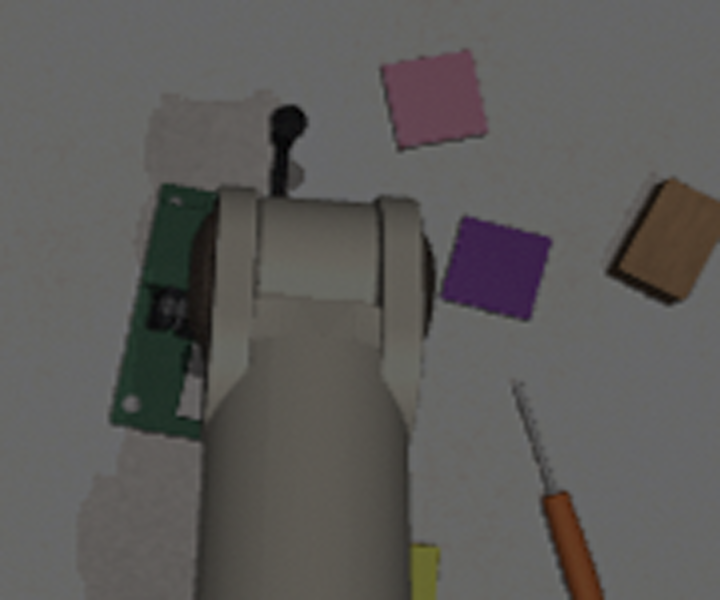

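```bash
python3 -c "
from station import arm;print(arm.sign_off(), arm.get_state()['time'])"
```

```text
the job is handed in; nothing more can be done
the job is handed in; nothing more can be done
```

The plate is clamped by my force readings, the lever was left seated and released, and I handed the job in at about 20 s of robot time. No verdict was reported.

- **What I did:** I turned the lever clockwise to the stop pin, where the push rose gently to about 11 N. I then backed it off a little and lifted it 8 mm. I swung it back four tooth gaps (about 1.7 rad) and let it drop home between the teeth. The second clockwise turn did the clamping, ending about 0.9 rad short of the stop pin.
- **Clamping:** With the lever held still, the push at the grip rose from about 4.8 N (pad free) to about 7.7 N. That puts the pad roughly 0.5 to 0.57 rad past touching, close to the best value of 0.6. The touch point comes from noisy force readings, good to about ±0.1 rad. The camera was too coarse to confirm the pad's compression.
- **Seating:** After the drop, the grip was back at its original seated height within 0.5 mm, and the lever then turned the screw. After release I did not measure the lever's height again. In the last scene picture it looks seated.
- **Release and surroundings:** After letting go, the tool read about 0 N. In the last pictures the plate lies under the pad, and the look-alikes, screwdriver and box show no change. The goggles and part of the fixture were cropped out or hidden by the arm. The robot's path kept well above them.
- **A disagreement:** My first camera estimate of the fixture was about 1.6 mm and 0.02 rad off. I corrected it mid-job from the measured swing and the stop contact.

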